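# Put a watch movement up under the dust cover

### The job

Put this job up for the night in the blue dust tray: first centre the empty brass movement holder on the large rubber pad and let go of it, then the small parts tin on the small pad, then lay the watch movement, as it lies with its bridges up, flat in the recess of the holder, and last cover everything with the clear dome, standing flat inside the tray's lip. Take them one at a time in that order, set each one down gently without dropping it, and leave the loupe, the parts box and the screwdriver where they are.

Things in the scene. Friction and masses are not known exactly. Their poses are not given: they have to be found in the camera images.
- tray: Fixed round tray of pale blue plastic, 142 mm across at the top. Floor 5 mm thick; lip 9 mm above the bench; flat floor inside the lip 128 mm across. Two black rubber pads lie on the floor: the large one centred at x = -19 mm, the small one at x = +29 mm, both at y = 0 in the tray's frame. Origin: centre of its underside, z up.
- large_pad: Fixed black rubber disc on the tray's floor, 54 mm across, top 6.5 mm above the bench: the holder's place. Origin: centre of its underside, 5 mm above the bench. 48 mm from the small pad's centre, so 11 mm is left between holder and tin; fingers closing at right angles to the line between the pads stay clear.
- small_pad: Black rubber disc on the tray's floor, 34 mm across, 1.5 mm thick: the place of the parts tin. Fixed. Origin: centre of its underside, 5 mm above the bench; its top is 6.5 mm above the bench.
- holder: Loose movement holder: round brass block 48 mm across, 12 mm high, about 90 g. Open round recess in its top, 41 mm across, 2.5 mm deep (its floor 9.5 mm above the underside). A dark split runs across it; two flat steel screw heads sit nearly flush in its side. May be gripped across any diameter. Origin: centre of the underside, z up.
- tin: Loose closed parts tin of aluminium: a plain cylinder 26 mm across and 13 mm high, about 30 g, with a round white window with small wheels in its lid. Origin: centre of the underside, z up.
- movement: Loose watch movement: steel disc 32 mm across, 10 mm high, 30 g, brass plate and red jewels on top. Side upright from 1.5 to 8 mm up, lower edge chamfered. Stem with 4.4 mm crown along +x, 6 mm up, to 21.5 mm from the centre; it clears the holder's rim any way round. Grip across y with fingertips 4 mm or more above the underside, to clear the rim when seated. Origin: centre of underside, z up.
- dome: Loose clear plastic dust dome, open below: 114 mm across outside, 108 inside, upright for 40 mm then curving in, ceiling 53 mm above its foot, about 100 g, thin blue band round the foot. On top a blue knob 22 mm across, from 71 to 88 mm above the foot, on a narrower neck; the crown is at 63 mm. Lift it by the knob. Origin: centre of the foot plane, z up.
- loupe: Bystander: black eyeglass loupe standing on the bench, 34 mm across, 30 mm high. Origin: centre of its underside.
- parts_box: Bystander: clear parts box with twelve compartments, 62 by 92 mm (x by y), 18 mm high. Origin: centre of its underside.
- screwdriver: Bystander: slim watchmaker's screwdriver of metal lying on the bench, 115 mm long along its x axis, 8 mm thick. Origin: its middle, on the bench.
There are look-alikes about, which are no part of the job. There is more than one size of the dome; the one meant has the size given above. There is more than one size of the holder; the one meant has the size given above.

How it is judged:
By the outcome, as a careful person would: the job done as asked, in the order asked, and still so for the second after the job is handed in, with the robot touching nothing.
It also fails if it takes over 112 s, if anything falls off the work surface, if the arm or the gripper's body presses on something with over 40 N, if the wrist force passes 120 N, or if a joint passes its speed limit or range.

### The arm

A 6-joint arm with a two-finger parallel gripper is mounted at the origin on the work surface. World frame = base frame: x ahead of the robot, y to its left, z up, the work surface at z = 0. Lengths are in m, angles in rad, forces in N, time in s.
With the tool pointing down it reaches from about 0.3 to 0.875 m from the base axis. Payload 6.4 kg.
Tool frame: the origin (TCP) lies midway between the tips of the shut fingers; the grasp point (between the pads) lies 19 mm behind it; z points along the fingers, y is the line along which they close (so a half turn about z gives the same grasp; the last joint's range is limited). The gripper opens to 85 mm and grips with 20 to 120 N. Pads are 22 mm wide; open, the fingers measure 114 mm over their backs; the gripper's body (76 mm by 85 mm) begins 54 mm behind the grasp point. The pads swing forward as they close: fully open they stand 13 mm farther back than shut.
Start: joints at [0.962, 0.181, 1.607, -0, 1.354, -0.206], TCP at [0.225, 0.529, 0.231] pointing down, gripper open.
Joint ranges: [-2.99, 2.99], [-0.89, 2.07], [0.3, 2.58], [-1.14, 4.28], [0, 2.63], [-3.12, 3.12]. Speed limits (rad/s): [2.57, 2.57, 3.01, 3.14, 3.14, 3.14].

### API

Orientations are given as a unit quaternion [w, x, y, z].
In Python, from bench import ctrl gives the robot as it stands.
- The arm moves only by the tool send_rows, never from a script. Its argument "motion" is a list of rows, each a list of 7 numbers: the turn, a rotation vector about the tool's x, y, z in degrees, then the shift along the tool's x, y, z in mm, then the closure, from -1 (fully open) to 1 (shut). In form: [[rx, ry, rz, tx, ty, tz, grip], ...]. A call has exactly 10 rows; each row shifts and turns the commanded pose from where the row before left it, along the tool's axes as they then stand; what a row does not reach is not made up. A row lasts 1/10 s, in which the tool goes at most 50 mm and 8.59 degrees, less where a joint would pass 70% of its speed; a pose out of reach is approached as far as the arm can. A call is refused whole if a number of a shift passes 50 or a number of a turn 8.59, either way. A call with a gripper value outside its range is refused whole. The fingers move at their own pace and stop on an object; the grip force is fixed at half the most. Time passes only in rows, so rows that do not move let the fingers close, or fill a call up. It gives the time, the measured TCP pose, the force, the opening and the grip force at its end, in the units of the state.
- ctrl.get_obs(): the state, without advancing time (a new reading comes with each control period).
- ctrl.camera(name): name is "scene" or "top" or "wrist"; returns a dict with "color" (400x640x3 uint8, red, green, blue), "z_map" (400x640 float32, m along the optical axis (not along the pixel's ray), 0 where there is no reading), "mtx" (3x3 intrinsics, pixels), "extrinsics" (4x4, takes a point from camera to world coordinates); the wrist camera has in their place "hand_eye" (4x4, takes a point from camera to tool coordinates, whose origin is the TCP and whose axes are the flange's). Camera axes: x right, y down, z forward; pixel columns grow to the right and rows downward; lengths in m; the calibration is good to about 2 mm. A picture is of the moment at which its call begins: read the wrist's pose just before it.
- ctrl.hand_in(): hands the job in; it is judged then, once.
The state is a dict: "time_s": time; "q": joint angles; "dq": joint speeds; "joint_efforts": joint torques, N m; "eef_pos": TCP position; "eef_rot": TCP orientation; "wrist_force": force on the tool from outside, world axes, zero at the start; "torque": the same for the moment, N m; "opening": opening from 0.0 (shut) to 1.0 (fully open); "grasp_force": force on a finger pad.
Only numpy, scipy, OpenCV 4.12 (cv2) and the standard library are available. Lean on these libraries where they do the work, as an engineer would, in place of code of your own. Each camera call takes 0.05 s, during which the arm holds its last target. There are 200 camera calls.

## Working session

There is one attempt and no reset: what is moved stays moved. The work goes in short steps, Python scripts to look and compute and a tool call to move; the robot and the scene stay as the last step left them, time stands still between calls to the robot, and variables do not carry over. Pictures are saved under pics/ and viewed, at most 16 in all, crops included, and the job is handed in when it is done.

Besides the shell and the picture viewer there is one more tool, called as name([rows], argument=value, ...), one row to a line, values as JSON. send_rows: Moves the arm, as the interface text tells. Its arguments: {"type":"object","properties":{"motion":{"type":"array","items":{"type":"array","items":{"type":"number"}}}},"required":["motion"]}

```bash
ls; mkdir -p pics
cat > h.py <<'E'
import numpy as np, cv2
from bench import ctrl
from scipy.spatial.transform import Rotation as R
def T():
    o=ctrl.get_obs(); q=o['eef_rot']; M=np.eye(4)
    M[:3,:3]=R.from_quat([q[1],q[2],q[3],q[0]]).as_matrix(); M[:3,3]=o['eef_pos']; return M
def shot(name):
    t=T(); c=ctrl.camera(name)
    c['E']=c['extrinsics'] if name!='wrist' else t@c['hand_eye']
    z=c['z_map']; v,u=np.indices(z.shape); K=c['mtx']
    P=np.stack([(u-K[0,2])/K[0,0]*z,(v-K[1,2])/K[1,1]*z,z],-1)
    W=P@c['E'][:3,:3].T+c['E'][:3,3]; W[z==0]=np.nan
    c['W']=W; return c
def ray(c,u,v,h):
    K=c['mtx']; d=c['E'][:3,:3]@np.array([(u-K[0,2])/K[0,0],(v-K[1,2])/K[1,1],1]); o=c['E'][:3,3]
    return o+d*(h-o[2])/d[2]
def save(c,f,box=None,s=1):
    im=c['color'][...,::-1]
    if box: im=im[box[1]:box[3],box[0]:box[2]]
    cv2.imwrite('pics/'+f,cv2.resize(im,None,fx=s,fy=s,interpolation=cv2.INTER_CUBIC))
E
python3 - <<'E'
from h import *
for n in('top','scene','wrist'):
    c=shot(n); save(c,n+'0.png'); np.savez('pics/'+n+'0.npz',**{k:c[k] for k in('color','W','E','mtx','z_map')})
    print(n,c['E'].round(3).tolist(),c['mtx'].round(1).tolist(), c['mtx'][0])
print(ctrl.get_obs())
E
```

```text
pics
top [[-0.014, -0.984, 0.18, 0.412], [-1.0, 0.016, 0.009, 0.002], [-0.012, -0.18, -0.984, 1.068], [0.0, 0.0, 0.0, 1.0]] [[403.9, 0.0, 328.6], [0.0, 403.9, 196.8], [0.0, 0.0, 1.0]] [403.90964941   0.         328.61985124]
scene [[-0.217, 0.696, -0.684, 1.376], [0.976, 0.154, -0.153, 0.182], [-0.001, -0.701, -0.713, 0.858], [0.0, 0.0, 0.0, 1.0]] [[486.0, 0.0, 321.7], [0.0, 486.0, 197.8], [0.0, 0.0, 1.0]] [485.99311637   0.         321.72474508]
wrist [[0.392, 0.877, 0.278, 0.155], [0.92, -0.372, -0.122, 0.56], [-0.003, 0.304, -0.953, 0.373], [0.0, 0.0, 0.0, 1.0]] [[320.8, 0.0, 318.4], [0.0, 320.8, 205.3], [0.0, 0.0, 1.0]] [320.84797994   0.         318.35665378]
{'time_s': 0.15, 'q': array([ 9.61701063e-01,  1.81392329e-01,  1.60776504e+00, -2.12249696e-05,
        1.35382864e+00, -2.06331900e-01]), 'dq': array([ 0.00014217, -0.00191558, -0.00453382, -0.00114358, -0.00129873,
        0.00134018]), 'joint_efforts': array([ 7.66523135e-04, -4.45267761e+01, -3.51691425e+01, -5.04627133e-04,
        5.92176613e-03, -1.60285481e-05]), 'eef_pos': array([0.22513465, 0.52862717, 0.2305852 ]), 'eef_rot': array([-2.66727901e-04,  2.00020987e-01,  9.79791365e-01, -6.43679512e-04]), 'wrist_force': array([0.12313405, 1.25909174, 0.03421764]), 'torque': array([-0.00286502,  0.03364337,  0.01557349]), 'grasp_force': 0.0, 'opening': 1.002598058028514}
```

View pics/top0.png

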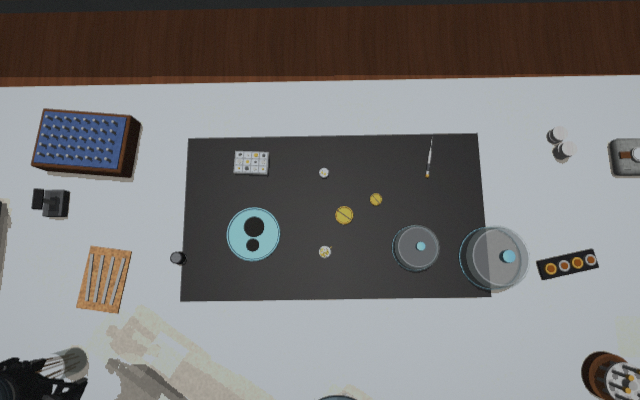

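View pics/scene0.png

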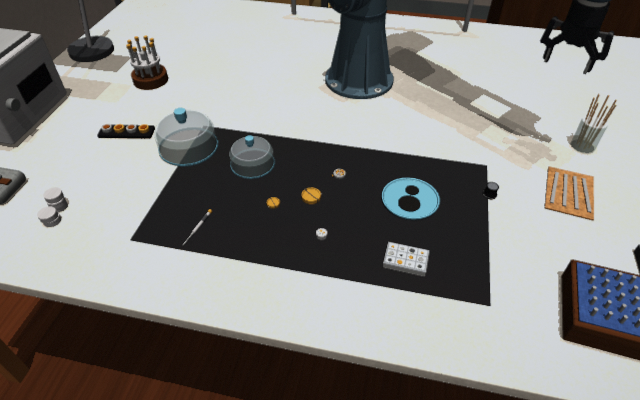

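The top view shows the tray at (253,234) with the large pad at (254,226) and the small one at (252,245). It also shows the large holder at (344,215), the small holder at (376,199), the tin at (324,173), the movement at (325,252), and domes at (416,248) and (493,258).

```bash
cat >> h.py <<'E'
def ell(c,mask,h,box=None):
    """largest blob of mask -> min enclosing ellipse centre/size at height h"""
    m=mask.astype(np.uint8)
    if box is not None:
        b=np.zeros_like(m); b[box[1]:box[3],box[0]:box[2]]=1; m&=b
    cs,_=cv2.findContours(m,cv2.RETR_EXTERNAL,cv2.CHAIN_APPROX_NONE)
    k=max(cs,key=cv2.contourArea)
    P=np.array([ray(c,u,v,h)[:2] for u,v in cv2.convexHull(k)[:,0]]).astype(np.float32)*1000
    (x,y),r=cv2.minEnclosingCircle(P)
    e=cv2.fitEllipse(np.array([ray(c,u,v,h)[:2] for u,v in k[:,0]]).astype(np.float32)*1000)
    return np.round([x,y,2*r,*e[0],*e[1],e[2]],1)
E
python3 - <<'E'
from h import *
c=dict(np.load('pics/top0.npz')); hsv=cv2.cvtColor(c['color'],cv2.COLOR_RGB2HSV)
H,S,V=[hsv[...,i].astype(int) for i in range(3)]
blue=(H>85)&(H<105)&(S>50)&(V>60); br=(H>15)&(H<35)&(S>80)&(V>60); lt=V>90
for n,m,h,b in [('tray',blue,.009,(215,195,292,275)),('holder',br,.012,(325,195,360,235)),('holder2',br,.012,(362,185,390,215)),
 ('tin',lt,.013,(310,160,340,185)),('move',lt,.010,(305,235,345,265)),('knobS',blue&(S>90),.088,(410,238,430,252)),('knobL',blue&(S>90),.12,(495,245,520,266)),
 ('domeS',blue,.002,(385,220,445,275))]:
    try: print(n,ell(c,m,h,b))
    except Exception as e: print(n,e)
for n,u,v,h in [('lp',254,226,.0065),('sp',252,245,.0065)]: print(n,ray(c,u,v,h).round(4))
W=c['W']; print(W[240:252,414:428,2].max(), W[250:264,500:516,2].max(), W[215,344],W[173,324])
big=[cv2.resize(c['color'][y:y+50,x:x+50][...,::-1],(380,380),interpolation=cv2.INTER_CUBIC) for x,y in((300,228),(396,222))]
cv2.imwrite('pics/crop1.png',np.hstack(big))
E
```

```text
tray [510.2 212.2 143.7 510.3 212.3 140.1 141.3 126.6]
holder [555.9 -27.4  50.5 555.7 -27.5  46.7  47.9 102.4]
holder2 [ 596.6 -112.4   34.7  596.5 -112.4   30.5   33.2   80. ]
tin [671.9  24.6  26.9 671.9  24.7  24.9  25.3  40.2]
move [461.8  21.9  38.5 461.3  24.   29.7  34.   43.3]
knobS max() iterable argument is empty
knobL [ 438.8 -406.3   23.8  438.9 -408.6   13.8   24.8   90.7]
domeS [ 471.8 -226.2   25.3  472.  -226.4   22.2   24.2   16.5]
lp [0.5303 0.2102 0.0065]
sp [0.4804 0.2145 0.0065]
0.09182405564109586 nan [ 0.55576794 -0.02818558  0.00693842] [0.66925301 0.02322197 0.01386184]
```

View pics/crop1.png

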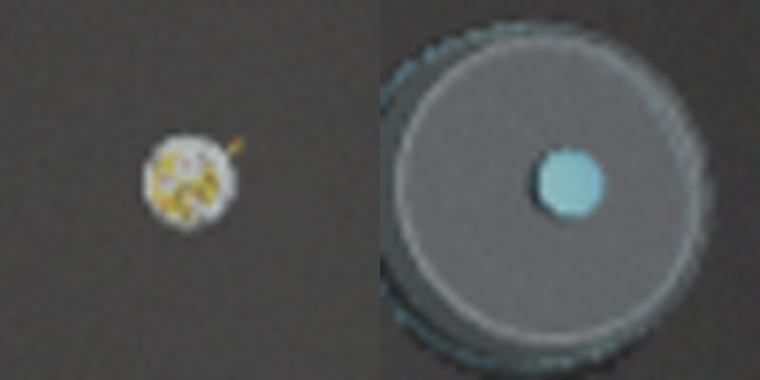

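send_rows([
  [0,0,-6.07,-38,-20,0,-0.4],
  [0,0,-6.07,-36,-24,0,-0.4],
  [0,0,-6.07,-33,-28,0,-0.4],
  [0,0,0,-31,-29,0,-0.4],
  [0,0,0,-31,-29,0,-0.4],
  [0,0,0,-31,-29,0,-0.4],
  [0,0,0,-31,-29,0,-0.4],
  [0,0,0,-31,-29,0,-0.4],
  [0,0,0,-31,-29,0,-0.4],
  [0,0,0,-31,-29,0,-0.4],
])

```text
time_s: 1.15
eef_pos: [0.5067, 0.2063, 0.2311]
eef_rot: [-0.0, 0.043, 0.999, 0.0]
wrist_force: [0.6, 0.2, 0.2]
opening: 0.703
grasp_force: 0.0
```

Run:
```python
from h import *
o=ctrl.get_obs(); print(o['eef_pos'],o['dq'].round(3),o['opening'])
c=shot('wrist'); save(c,'w1.png'); np.savez('pics/w1.npz',**{k:c[k] for k in('color','W','E','mtx','z_map')})
print(T().round(3))
```

```text
[0.50674866 0.20628156 0.23109375] [-0.69   0.296 -0.329  0.001  0.026 -0.687] 0.7032262086941622
[[-0.996  0.089  0.003  0.511]
 [ 0.089  0.996 -0.003  0.202]
 [-0.003 -0.003 -1.     0.231]
 [ 0.     0.     0.     1.   ]]
```

View pics/w1.png

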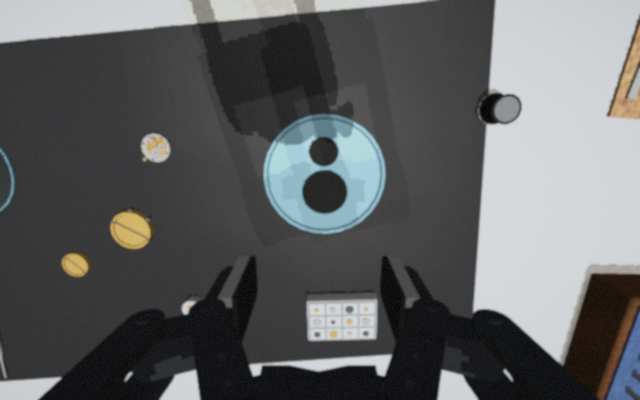

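Tray at (325,173), large pad (325,191), small pad (323,151), holder (131,230), movement (155,148) with its crown lower left at (145,158).

```bash
cat > m.py <<'E'
from h import *
def meas(c):
    hsv=cv2.cvtColor(c['color'],cv2.COLOR_RGB2HSV); H,S,V=[hsv[...,i].astype(int) for i in range(3)]
    return dict(blue=(H>80)&(H<105)&(S>50)&(V>60), br=(H>12)&(H<35)&(S>80)&(V>60), lt=V>100, dark=V<55)
E
python3 - <<'E'
from m import *
for k in range(2):
    c=dict(np.load('pics/w1.npz')) if k==0 else shot('wrist')
    if k: print(T()[:3,3])
    m=meas(c)
    for n,mk,h,b in [('tray',m['blue'],.009,(250,100,400,245)),('lp',m['dark'],.0065,(298,168,352,216)),('sp',m['dark'],.0065,(305,135,342,168)),('holder',m['br'],.012,(100,205,160,255)),('move',m['lt'],.010,(130,125,180,170))]:
        print(n,ell(c,mk,h,b))
E
```

```text
tray [512.3 212.2 143.6 512.3 212.2 142.2 142.2  73. ]
lp [530.9 211.1  49.7 530.9 211.1  48.3  48.6 143.5]
sp [482.7 214.   30.1 482.7 213.9  27.8  29.2  90.3]
holder [556.7 -25.3  56.4 557.1 -26.2  49.   54.5  31.4]
move [464.1  23.2  39.  462.9  24.8  31.9  35.7  35.1]
[0.5088765  0.20388259 0.2310174 ]
tray [512.4 212.  143.9 512.3 212.2 142.  142.2 162.7]
lp [530.7 211.   49.9 531.  211.1  48.1  48.8 178.5]
sp [482.6 213.8  29.9 483.2 213.9  27.8  28.2 116.8]
holder [556.2 -26.   55.6 557.1 -26.3  48.9  54.2  30.2]
move [464.3  23.3  39.  463.   24.8  31.7  35.7  33.3]
```

send_rows([
  [0,0,0,-8.4,-28,14,-0.4],
  [0,0,0,-8.4,-28,14,-0.4],
  [0,0,0,-8.4,-28,14,-0.4],
  [0,0,0,-8.4,-28,14,-0.4],
  [0,0,0,-8.4,-28,14,-0.4],
  [0,0,0,-8.4,-28,14,-0.4],
  [0,0,0,-8.4,-28,14,-0.4],
  [0,0,0,-8.4,-28,14,-0.4],
  [0,0,0,0,0,0,-0.4],
  [0,0,0,0,0,0,-0.4],
])

```text
time_s: 2.25
eef_pos: [0.5534, -0.0208, 0.1188]
eef_rot: [-0.001, 0.043, 0.999, 0.0]
wrist_force: [0.2, -0.2, 0.2]
opening: 0.699
grasp_force: 0.0
```

```bash
cat >> m.py <<'E'
def to(x,y,z=None):
    t=T(); d=np.array([x/1000,y/1000,t[2,3] if z is None else z/1000])-t[:3,3]
    print('tcp',(t[:3,3]*1000).round(1),'move tool',(t[:3,:3].T@d*1000).round(1),'yaw y',np.degrees(np.arctan2(t[1,1],t[0,1])).round(2))
E
python3 - <<'E'
from m import *
c=shot('wrist'); save(c,'w2.png'); m=meas(c)
e=ell(c,m['br'],.012); print(e, c['E'][:3,3]); to(e[3],e[4],1)
E
```

```text
[557.  -27.6  50.9 557.6 -27.   45.4  50.6  62.8] [ 0.47736061 -0.0139259   0.26186628]
tcp [553.6 -20.3 119.3] move tool [ -4.6  -6.4 118.3] yaw y 85.13
```

View pics/w2.png

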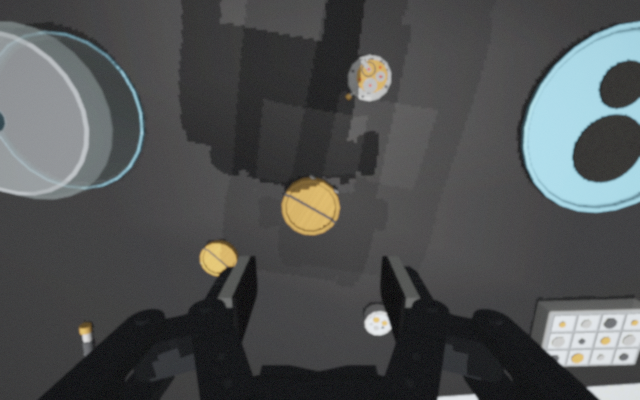

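Holder at (310,207), tin at (378,322), movement at (370,77). Going down onto the holder.

send_rows([
  [0,0,0,-2,-3.2,25,-0.4],
  [0,0,0,-2,-3.2,25,-0.4],
  [0,0,0,0,0,25,-0.4],
  [0,0,0,0,0,20,-0.4],
  [0,0,0,0,0,13,-0.4],
  [0,0,0,0,0,6,-0.4],
  [0,0,0,0,0,3,-0.4],
  [0,0,0,0,0,0,-0.4],
  [0,0,0,0,0,0,1],
  [0,0,0,0,0,0,1],
])

```text
time_s: 3.3
eef_pos: [0.5583, -0.0279, 0.0039]
eef_rot: [0.001, 0.042, 0.999, -0.0]
wrist_force: [-1.6, 1.7, 7.3]
opening: 0.525
grasp_force: 60.2
```

Run:
```python
from m import *
o=ctrl.get_obs(); print(o['opening'],o['grasp_force'],o['wrist_force'])
to(557,-27,1)
```

```text
0.5249044702370228 60.1640883134678 [-1.58257021  1.74090882  7.26455826]
tcp [558.3 -27.9   3.9] move tool [1.4 0.8 2.9] yaw y 85.14
```

send_rows([
  [0,0,0,0,0,-10,1],
  [0,0,0,0,0,-25,1],
  [0,0,0,5.9,29.5,-25,1],
  [0,0,0,5.9,29.5,0,1],
  [0,0,0,5.9,29.5,0,1],
  [0,0,0,5.9,29.5,0,1],
  [0,0,0,5.9,29.5,0,1],
  [0,0,0,5.9,29.5,0,1],
  [0,0,0,5.9,29.5,0,1],
  [0,0,0,5.9,29.5,0,1],
])

```text
time_s: 4.3
eef_pos: [0.5305, 0.2125, 0.0635]
eef_rot: [0.001, 0.043, 0.999, 0.0]
wrist_force: [0.2, 0.5, -1.2]
opening: 0.525
grasp_force: 61.4
```

send_rows([
  [0,0,0,0,0,0,1],
  [0,0,0,0,0,0,1],
  [0,0,0,0,0,0,1],
  [0,0,0,0,0,0,1],
  [0,0,0,0,0,0,1],
  [0,0,0,0,0,0,1],
  [0,0,0,0,0,0,1],
  [0,0,0,0,0,0,1],
  [0,0,0,0,0,0,1],
  [0,0,0,0,0,0,1],
])

```text
time_s: 5.3
eef_pos: [0.5304, 0.2113, 0.0623]
eef_rot: [-0.0, 0.042, 0.999, -0.0]
wrist_force: [-0.3, -0.2, -1.0]
opening: 0.521
grasp_force: 61.5
```

Run:
```python
from m import *
o=ctrl.get_obs(); print(o['opening'],o['grasp_force'],o['wrist_force'])
c=shot('wrist'); save(c,'w3.png');m=meas(c)
to(531,211,1); 
for h in (.066,.07,.074): print(ell(c,m['br'],h,(200,200,450,400)))
W=c['W'][m['br']&(np.indices((400,640))[0]>200)]; print(np.nanpercentile(W,[5,50,95],axis=0))
```

```text
0.5212499669088476 61.45657500252128 [-0.32858822 -0.17838955 -0.98918544]
tcp [530.4 211.4  62.3] move tool [-0.7 -0.3 61.3] yaw y 85.14
[530.8 211.3  53.1 531.  211.6  44.   53.7  70.3]
[528.6 211.5  51.6 528.8 211.8  42.7  52.2  70.3]
[526.4 211.7  50.  526.6 212.   41.5  50.6  70.3]
[[0.50834773 0.19263746 0.06568247]
 [0.52857608 0.21161235 0.06841359]
 [0.54981559 0.2306178  0.07100132]]
```

View pics/w3.png

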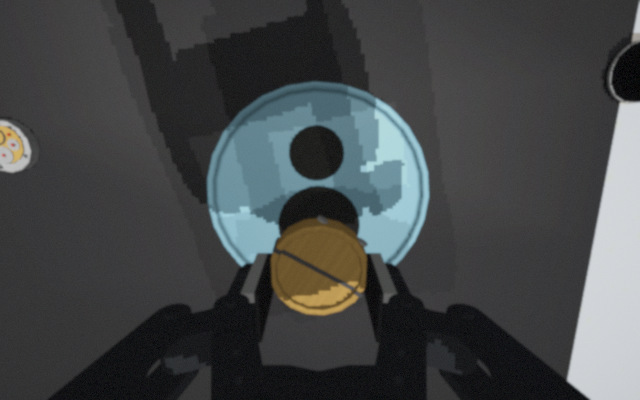

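Holder is held level at (320,267), pad behind it at (318,212). Lowering to just above the pad.

send_rows([
  [0,0,0,-1,0,10,1],
  [0,0,0,-1,-0.5,14,1],
  [0,0,0,0,0,12,1],
  [0,0,0,0,0,7,1],
  [0,0,0,0,0,4,1],
  [0,0,0,0,0,2,1],
  [0,0,0,0,0,1,1],
  [0,0,0,0,0,0,1],
  [0,0,0,0,0,0,1],
  [0,0,0,0,0,0,1],
])

```text
time_s: 6.35
eef_pos: [0.5327, 0.2107, 0.0127]
eef_rot: [0.0, 0.042, 0.999, 0.0]
wrist_force: [0.3, 1.1, -1.2]
opening: 0.524
grasp_force: 61.5
```

Run:
```python
from m import *
o=ctrl.get_obs(); print(o['opening'],o['grasp_force'],o['wrist_force'])
to(531,211,10)
```

```text
0.5239342858380772 61.46061052568257 [ 0.30675476  1.07890384 -1.18782281]
tcp [532.7 210.7  12.7] move tool [1.7 0.1 2.7] yaw y 85.13
```

Not in contact yet; small steps down.

send_rows([
  [0,0,0,0,0,0.5,1],
  [0,0,0,0,0,0.5,1],
  [0,0,0,0,0,0.5,1],
  [0,0,0,0,0,0.5,1],
  [0,0,0,0,0,0.2,1],
  [0,0,0,0,0,0,1],
  [0,0,0,0,0,0,1],
  [0,0,0,0,0,0,1],
  [0,0,0,0,0,0,1],
  [0,0,0,0,0,0,1],
])

```text
time_s: 7.35
eef_pos: [0.5323, 0.2107, 0.0104]
eef_rot: [-0.0, 0.042, 0.999, -0.0]
wrist_force: [-2.9, -0.7, 5.6]
opening: 0.525
grasp_force: 62.1
```

send_rows([
  [0,0,0,0,0,0,0.0],
  [0,0,0,0,0,0,-0.15],
  [0,0,0,0,0,0,-0.3],
  [0,0,0,0,0,0,-0.4],
  [0,0,0,0,0,0,-0.4],
  [0,0,0,0,0,-5,-0.4],
  [0,0,0,0,0,-15,-0.4],
  [0,0,0,0,0,-30,-0.4],
  [0,0,0,0,0,-30,-0.4],
  [0,0,0,0,0,-10,-0.4],
])

```text
time_s: 8.35
eef_pos: [0.5349, 0.2112, 0.1048]
eef_rot: [0.003, 0.042, 0.999, 0.001]
wrist_force: [0.4, 0.6, 0.6]
opening: 0.699
grasp_force: 0.0
```

send_rows([
  [0,0,0,-15,-20,-7,-0.4],
  [0,0,0,-30,-35,-7,-0.1],
  [0,0,0,-30,-35,0,0.1],
  [0,0,0,-30,-35,0,0.1],
  [0,0,0,-20,-30,0,0.1],
  [0,0,0,0,-17,0,0.1],
  [0,0,0,0,0,0,0.1],
  [0,0,0,0,0,0,0.1],
  [0,0,0,0,0,0,0.1],
  [0,0,0,0,0,0,0.1],
])

```text
time_s: 9.35
eef_pos: [0.6418, 0.0303, 0.1142]
eef_rot: [-0.0, 0.042, 0.999, 0.0]
wrist_force: [0.2, 0.4, -0.7]
opening: 0.451
grasp_force: 0.0
```

Run:
```python
from m import *
c=shot('wrist'); save(c,'w4.png');m=meas(c)
e=ell(c,m['lt'],.013,(250,120,390,290)); print(e);to(e[3],e[4],1)
print('holder',ell(c,m['br'],.0185,(400,50,640,400)))
t=shot('top');m=meas(t); print('top holder',ell(t,m['br'],.0185,(230,205,275,255)),ell(t,m['blue'],.009,(215,195,292,275)))
```

```text
[673.6  24.7  27.8 673.8  24.5  26.2  26.9  83.5]
tcp [641.9  30.1 114.2] move tool [-32.2  -3.  113.2] yaw y 85.24
holder [545.2 205.3  43.9 549.8 203.7  11.7  46.3 176.3]
top holder [529.2 215.2  47.2 528.8 219.8  26.3  45.4  94. ] [507.8 181.3 249.4 503.3 184.5 182.4 223.1  83.1]
```

View pics/w4.png

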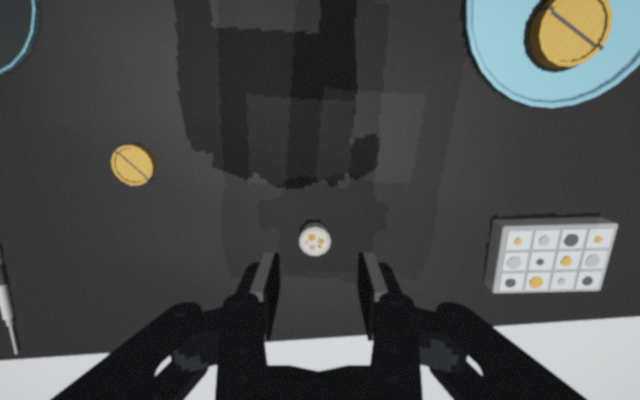

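Tin at (315,240), holder sits on the pad at upper right (570,33).

send_rows([
  [0,0,0,-10.7,-1,20,0.1],
  [0,0,0,-10.7,-1,22,0.1],
  [0,0,0,-10.7,-1,22,0.1],
  [0,0,0,0,0,22,0.1],
  [0,0,0,0,0,14,0.1],
  [0,0,0,0,0,6,0.1],
  [0,0,0,0,0,4,0.1],
  [0,0,0,0,0,0,0.1],
  [0,0,0,0,0,0,1],
  [0,0,0,0,0,0,1],
])

```text
time_s: 10.45
eef_pos: [0.675, 0.0229, 0.0056]
eef_rot: [0.001, 0.042, 0.999, -0.0]
wrist_force: [-0.9, 0.2, 2.3]
opening: 0.256
grasp_force: 58.7
```

send_rows([
  [0,0,0,0,0,0,1],
  [0,0,0,0,0,0,1],
  [0,0,0,0,0,-10,1],
  [0,0,0,0,0,-20,1],
  [0,0,0,5,0,-30,1],
  [0,0,0,20,20,-10,1],
  [0,0,0,38,29,0,1],
  [0,0,0,38,29,0,1],
  [0,0,0,38,29,0,1],
  [0,0,0,38,29,0,1],
])

```text
time_s: 11.45
eef_pos: [0.5077, 0.1744, 0.0746]
eef_rot: [0.0, 0.043, 0.999, 0.0]
wrist_force: [0.8, 0.5, 0.2]
opening: 0.259
grasp_force: 58.8
```

Run:
```python
from m import *
o=ctrl.get_obs(); print(o['opening'],o['grasp_force'],o['wrist_force'])
to(483.3,213.9)
```

```text
0.2586684089839665 58.82766902446747 [0.83703521 0.45445715 0.15518092]
tcp [507.7 174.4  74.6] move tool [27.7 37.3 -0. ] yaw y 85.1
```

send_rows([
  [0,0,0,12,15,0,1],
  [0,0,0,10,13,0,1],
  [0,0,0,3,4,0,1],
  [0,0,0,0,0,0,1],
  [0,0,0,0,0,0,1],
  [0,0,0,0,0,0,1],
  [0,0,0,0,0,0,1],
  [0,0,0,0,0,0,1],
  [0,0,0,0,0,0,1],
  [0,0,0,0,0,0,1],
])

```text
time_s: 12.45
eef_pos: [0.487, 0.2073, 0.074]
eef_rot: [-0.0, 0.043, 0.999, -0.0]
wrist_force: [-0.9, 0.0, -1.4]
opening: 0.258
grasp_force: 58.8
```

Run:
```python
from m import *
o=ctrl.get_obs(); print(o['opening'],o['grasp_force'],o['wrist_force'])
c=shot('wrist'); save(c,'w5.png');m=meas(c)
to(483.3,213.9,10.7)
W=c['W'];b=np.s_[230:300,290:350]; P=W[b][m['lt'][b]]; print(len(P),np.nanmedian(P,axis=0))
z=T()[2,3]-.0045+.013
e=ell(c,m['lt'],z,(285,230,355,320));print(z,e)
t=shot('top');m=meas(t);print(ell(t,m['br'],.0185,(230,205,275,255)))
```

```text
0.2583452474924855 58.84815037250519 [-0.87684674  0.04454125 -1.38585365]
tcp [487.  207.4  74.1] move tool [ 4.3  6.1 63.4] yaw y 85.13
2806 [0.49215774 0.20686164 0.08133195]
0.08256930815287865 [494.9 206.7  43.4 495.6 206.8  25.4  45.5  85.1]
[531.6 205.3  45.3 532.1 200.6  25.7  45.7 105.3]
```

View pics/w5.png

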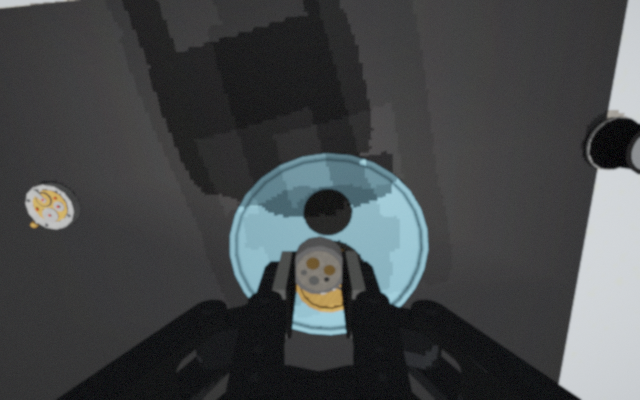

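Tin held at (319,271), small pad at (328,212), holder partly hidden behind.

Run:
```python
from m import *
c=shot('wrist'); m=meas(c)
print(ray(c,319.5,271.5,.0825)*1000, ell(c,m['dark'],.0065,(300,186,355,234)), ell(c,m['blue'],.009,(225,145,435,340)))
print('rightmost/left tin px', [ (r,np.where(c['color'][r,285:355].std(axis=-1)<12)[0][[0,-1]]+285) for r in (265,272,280)])
to(483.3,213.9)
```

```text
[486.1391633  208.30391554  82.5       ] [482.8 214.   32.4 482.8 213.9  31.4  31.7  77.6] [512.6 212.6 143.2 501.3 214.6 120.9 141.5 170.7]
rightmost/left tin px [(265, array([285, 354])), (272, array([285, 354])), (280, array([285, 354]))]
tcp [487.  207.5  74.1] move tool [ 4.2  6.1 -0. ] yaw y 85.13
```

send_rows([
  [0,0,0,2,3,10,1],
  [0,0,0,1.6,2.9,15,1],
  [0,0,0,0,0,15,1],
  [0,0,0,0,0,10,1],
  [0,0,0,0,0,5,1],
  [0,0,0,0,0,3,1],
  [0,0,0,0,0,1,1],
  [0,0,0,0,0,0,1],
  [0,0,0,0,0,0,1],
  [0,0,0,0,0,0,1],
])

```text
time_s: 13.6
eef_pos: [0.4843, 0.2137, 0.0156]
eef_rot: [0.0, 0.042, 0.999, 0.0]
wrist_force: [0.7, 0.6, 0.3]
opening: 0.256
grasp_force: 58.8
```

Run:
```python
from m import *
to(483.3,213.9)
```

```text
tcp [484.3 213.7  15.6] move tool [ 1.   0.1 -0. ] yaw y 85.13
```

send_rows([
  [0,0,0,0,0,1,1],
  [0,0,0,0,0,0.7,1],
  [0,0,0,0,0,0.6,1],
  [0,0,0,0,0,0.6,1],
  [0,0,0,0,0,0.5,1],
  [0,0,0,0,0,0.3,1],
  [0,0,0,0,0,0,1],
  [0,0,0,0,0,0,1],
  [0,0,0,0,0,0,1],
  [0,0,0,0,0,0,1],
])

```text
time_s: 14.6
eef_pos: [0.4839, 0.2137, 0.012]
eef_rot: [-0.0, 0.042, 0.999, -0.0]
wrist_force: [-3.2, -1.5, 7.5]
opening: 0.26
grasp_force: 59.6
```

send_rows([
  [0,0,0,0,0,0,0.4],
  [0,0,0,0,0,0,0.25],
  [0,0,0,0,0,0,0.1],
  [0,0,0,0,0,0,0.1],
  [0,0,0,0,0,-4,0.1],
  [0,0,0,0,0,-12,0.1],
  [0,0,0,0,0,-25,0.1],
  [0,0,0,0,0,-30,0.1],
  [0,0,0,0,0,-30,0.1],
  [0,0,0,1,-30,-2,0],
])

```text
time_s: 15.6
eef_pos: [0.4841, 0.1861, 0.1201]
eef_rot: [0.005, 0.041, 0.999, 0.001]
wrist_force: [1.7, -0.7, 0.9]
opening: 0.498
grasp_force: 0.0
```

send_rows([
  [0,0,0,0,-40,0,0],
  [0,0,0,0,-40,0,0],
  [0,0,0,0,-40,0,0],
  [0,0,0,0,-40,0,0],
  [0,0,8,0,0,0,0],
  [0,0,8,0,0,0,0],
  [0,0,8,0,0,0,0],
  [0,0,8,0,0,0,0],
  [0,0,8,0,0,0,0],
  [0,0,7,0,0,0,0],
])

```text
time_s: 16.6
eef_pos: [0.4671, 0.0244, 0.1154]
eef_rot: [0.001, 0.44, 0.898, 0.0]
wrist_force: [-0.5, 0.7, 0.3]
opening: 0.502
grasp_force: 0.0
```

send_rows([
  [0,0,0,0,0,0,0],
  [0,0,0,0,0,0,0],
  [0,0,0,0,0,0,0],
  [0,0,0,0,0,0,0],
  [0,0,0,0,0,0,0],
  [0,0,0,0,0,0,0],
  [0,0,0,0,0,0,0],
  [0,0,0,0,0,0,0],
  [0,0,0,0,0,0,0],
  [0,0,0,0,0,0,0],
])

```text
time_s: 17.6
eef_pos: [0.4668, 0.0244, 0.1144]
eef_rot: [0.0, 0.437, 0.899, -0.0]
wrist_force: [-0.3, 0.2, 0.1]
opening: 0.499
grasp_force: 0.0
```

Run:
```python
from m import *
c=shot('wrist'); save(c,'w6.png');m=meas(c)
np.savez('pics/w6.npz',**{k:c[k] for k in('color','W','E','mtx','z_map')})
to(463,24.8,5)
t=shot('top'); m=meas(t)
print('holder',ell(t,m['br'],.0185,(230,205,275,255)))
big=[cv2.resize(t['color'][205:265,223:283][...,::-1],(400,400),interpolation=cv2.INTER_CUBIC)]
wi=cv2.resize(c['color'][...,::-1],(400,250)); p=np.zeros((400,400,3),np.uint8); p[:250]=wi
im=c['color'][...,::-1][120:300,200:440]; cv2.imwrite('pics/c6.png',np.hstack([big[0],cv2.resize(im,(400,300)).repeat(1,0) if 0 else np.vstack([cv2.resize(im,(400,300)),np.zeros((100,400,3),np.uint8)])]))
```

```text
tcp [466.8  24.4 114.4] move tool [  2.6  -2.7 109.4] yaw y 38.13
holder [529.1 210.2  48.8 529.2 210.1  46.4  47.3  66. ]
```

View pics/c6.png

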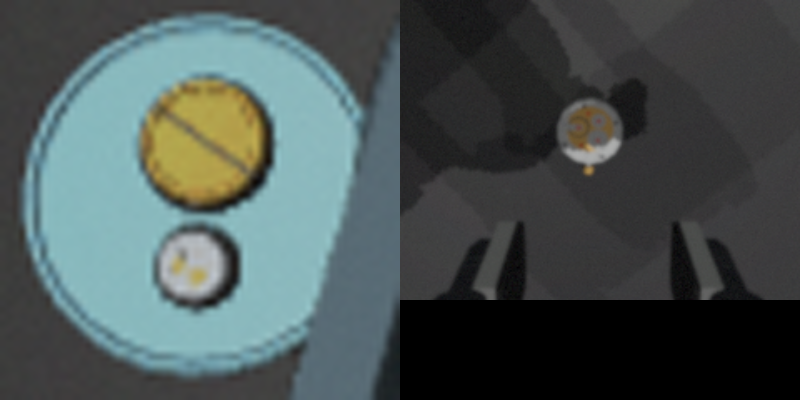

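Left: holder and tin both stand on their pads. Right: movement at (314,199) full-frame, crown straight down, so the gripper is square to it.

Run:
```python
from m import *
c=dict(np.load('pics/w6.npz'))
for h in(.008,.010):
    p=ray(c,314,199,h)*1000; print(p); to(p[0],p[1],5.5)
p=ray(c,313.2,222,.006)*1000; print('crown',p)
```

```text
[462.95123753  25.06311597   8.        ]
tcp [466.8  24.5 114.4] move tool [  2.8  -2.6 108.9] yaw y 38.13
[462.60711628  25.55153823  10.        ]
tcp [466.8  24.5 114.4] move tool [  3.4  -2.6 108.9] yaw y 38.13
crown [475.10191875   8.32516492   6.        ]
```

Run:
```python
from m import *
for f,tz in(('w6',114.4),('w1',231.0)):
    c=dict(np.load(f'pics/{f}.npz')); W=c['W']*1000
    for r in range(248,300,6):
        print(f,r,[(u,*W[r,u].round(0)) for u in range(236,276,6) if W[r,u,2]>tz-15])
```

```text
w6 248 []
w6 254 [(260, np.float64(440.0), np.float64(16.0), np.float64(122.0)), (266, np.float64(442.0), np.float64(18.0), np.float64(123.0)), (272, np.float64(444.0), np.float64(20.0), np.float64(123.0))]
w6 260 [(260, np.float64(441.0), np.float64(17.0), np.float64(128.0)), (266, np.float64(443.0), np.float64(19.0), np.float64(128.0)), (272, np.float64(446.0), np.float64(19.0), np.float64(125.0))]
w6 266 [(248, np.float64(439.0), np.float64(10.0), np.float64(126.0)), (254, np.float64(439.0), np.float64(16.0), np.float64(134.0)), (260, np.float64(442.0), np.float64(17.0), np.float64(133.0)), (266, np.float64(444.0), np.float64(19.0), np.float64(134.0)), (272, np.float64(447.0), np.float64(17.0), np.float64(126.0))]
w6 272 [(242, np.float64(437.0), np.float64(9.0), np.float64(131.0)), (248, np.float64(440.0), np.float64(10.0), np.float64(131.0)), (254, np.float64(440.0), np.float64(17.0), np.float64(139.0)), (260, np.float64(442.0), np.float64(18.0), np.float64(139.0)), (266, np.float64(444.0), np.float64(20.0), np.float64(140.0)), (272, np.float64(449.0), np.float64(15.0), np.float
[... 2846 characters left out ...]
5.0), np.float64(178.0), np.float64(265.0)), (248, np.float64(501.0), np.float64(177.0), np.float64(254.0)), (254, np.float64(508.0), np.float64(176.0), np.float64(243.0))]
w1 290 [(236, np.float64(494.0), np.float64(177.0), np.float64(269.0)), (242, np.float64(497.0), np.float64(178.0), np.float64(266.0)), (248, np.float64(503.0), np.float64(177.0), np.float64(256.0)), (254, np.float64(510.0), np.float64(177.0), np.float64(245.0))]
w1 296 [(236, np.float64(495.0), np.float64(177.0), np.float64(272.0)), (242, np.float64(499.0), np.float64(177.0), np.float64(265.0)), (248, np.float64(506.0), np.float64(176.0), np.float64(255.0)), (254, np.float64(513.0), np.float64(176.0), np.float64(245.0))]
```

send_rows([
  [0,0,0,1.5,-1.3,20,0],
  [0,0,0,1.5,-1.3,25,0],
  [0,0,0,0,0,25,0],
  [0,0,0,0,0,20,0],
  [0,0,0,0,0,11,0],
  [0,0,0,0,0,7,0],
  [0,0,0,0,0,3,0],
  [0,0,0,0,0,1,0],
  [0,0,0,0,0,0.4,0],
  [0,0,0,0,0,0,0],
])

```text
time_s: 18.7
eef_pos: [0.4635, 0.0251, 0.0026]
eef_rot: [0.001, 0.437, 0.899, 0.0]
wrist_force: [-0.6, -0.5, -0.3]
opening: 0.502
grasp_force: 0.0
```

Run:
```python
from m import *
c=shot('wrist'); save(c,'w7.png',(200,150,440,330),3); to(462.8,25.2)
```

```text
tcp [463.4  25.1   2.6] move tool [ 0.4 -0.4 -0. ] yaw y 38.14
```

View pics/w7.png

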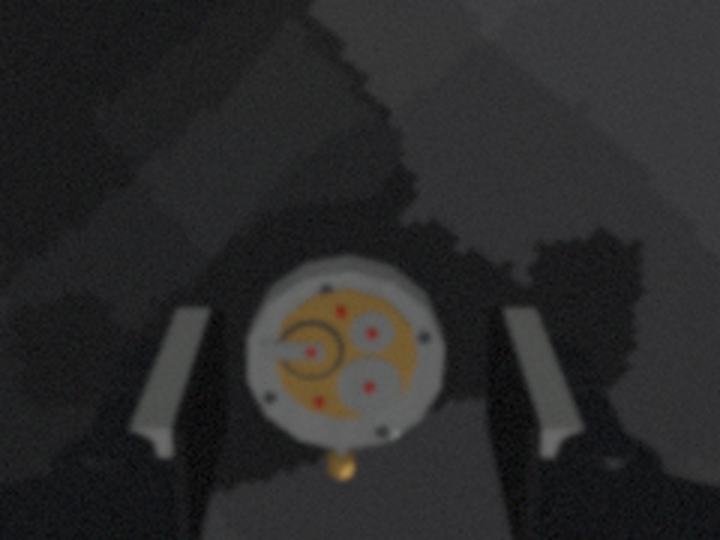

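Movement centred at crop (345,350) with crown below at (342,466); fingers stand either side, centre about 2 mm to the right. Shifting and feeling downward for tip height.

send_rows([
  [0,0,0,0,-1,0.5,0],
  [0,0,0,0,-1,0.5,0],
  [0,0,0,0,0,0.5,0],
  [0,0,0,0,0,0.5,0],
  [0,0,0,0,0,0.5,0],
  [0,0,0,0,0,0.5,0],
  [0,0,0,0,0,0,0],
  [0,0,0,0,0,0,0],
  [0,0,0,0,0,0,0],
  [0,0,0,0,0,0,0],
])

```text
time_s: 19.75
eef_pos: [0.4613, 0.024, -0.001]
eef_rot: [0.0, 0.437, 0.899, -0.0]
wrist_force: [0.4, 0.1, -0.0]
opening: 0.498
grasp_force: 0.0
```

send_rows([
  [0,0,0,0,0,0.5,0],
  [0,0,0,0,0,0.5,0],
  [0,0,0,0,0,0.5,0],
  [0,0,0,0,0,0.5,0],
  [0,0,0,0,0,0.5,0],
  [0,0,0,0,0,0,0],
  [0,0,0,0,0,0,0],
  [0,0,0,0,0,0,0],
  [0,0,0,0,0,0,0],
  [0,0,0,0,0,0,0],
])

```text
time_s: 20.75
eef_pos: [0.4615, 0.024, -0.0019]
eef_rot: [-0.0, 0.437, 0.899, -0.0]
wrist_force: [-8.4, 0.7, 24.0]
opening: 0.498
grasp_force: 11.5
```

send_rows([
  [0,0,0,0,0,-3,0],
  [0,0,0,0,0,-3,0],
  [0,0,0,0,0,-2.3,0],
  [0,0,0,0,0,0,0],
  [0,0,0,0,0,0,0],
  [0,0,0,0,0,0,0.2],
  [0,0,0,0,0,0,1],
  [0,0,0,0,0,0,1],
  [0,0,0,0,0,0,1],
  [0,0,0,0,0,0,1],
])

```text
time_s: 21.75
eef_pos: [0.4612, 0.024, 0.0051]
eef_rot: [-0.0, 0.437, 0.899, -0.0]
wrist_force: [-3.0, 0.7, 7.0]
opening: 0.32
grasp_force: 58.6
```

Run:
```python
from m import *
to(531.2,210.5,100)
print(T().round(3))
```

```text
tcp [461.2  24.    5.1] move tool [103.5 170.2 -94.9] yaw y 38.14
[[-0.618  0.787 -0.001  0.461]
 [ 0.787  0.618  0.     0.024]
 [ 0.    -0.    -1.     0.005]
 [ 0.     0.     0.     1.   ]]
```

send_rows([
  [0,0,0,0,0,-8,1],
  [0,0,0,0,0,-22,1],
  [0,0,0,0,0,-30,1],
  [0,0,0,17.2,28.3,0,1],
  [0,0,0,17.2,28.3,0,1],
  [0,0,0,17.2,28.3,0,1],
  [0,0,0,17.2,28.3,0,1],
  [0,0,0,17.2,28.3,0,1],
  [0,0,0,12,20,0,1],
  [0,0,0,5.5,8.7,0,1],
])

```text
time_s: 22.75
eef_pos: [0.5318, 0.2124, 0.0651]
eef_rot: [0.0, 0.436, 0.9, 0.0]
wrist_force: [0.4, 0.1, -0.6]
opening: 0.32
grasp_force: 59.2
```

send_rows([
  [0,0,0,0,0,0,1],
  [0,0,0,0,0,0,1],
  [0,0,0,0,0,0,1],
  [0,0,0,0,0,0,1],
  [0,0,0,0,0,0,1],
  [0,0,0,0,0,0,1],
  [0,0,0,0,0,0,1],
  [0,0,0,0,0,0,1],
  [0,0,0,0,0,0,1],
  [0,0,0,0,0,0,1],
])

```text
time_s: 23.75
eef_pos: [0.5313, 0.2105, 0.0648]
eef_rot: [-0.0, 0.437, 0.899, -0.0]
wrist_force: [-0.4, 0.3, -0.2]
opening: 0.32
grasp_force: 59.2
```

Run:
```python
from m import *
c=shot('wrist'); save(c,'w8.png',(160,100,480,340),2.5)
np.savez('pics/w8.npz',**{k:c[k] for k in('color','W','E','mtx','z_map')})
to(531.2,210.5,21); m=meas(c); print(ell(c,m['blue'],.009))
```

```text
tcp [531.3 210.6  64.8] move tool [-0.  -0.1 43.8] yaw y 38.14
[512.4 212.3 143.  505.5 217.3 125.2 142.4 140.1]
```

View pics/w8.png

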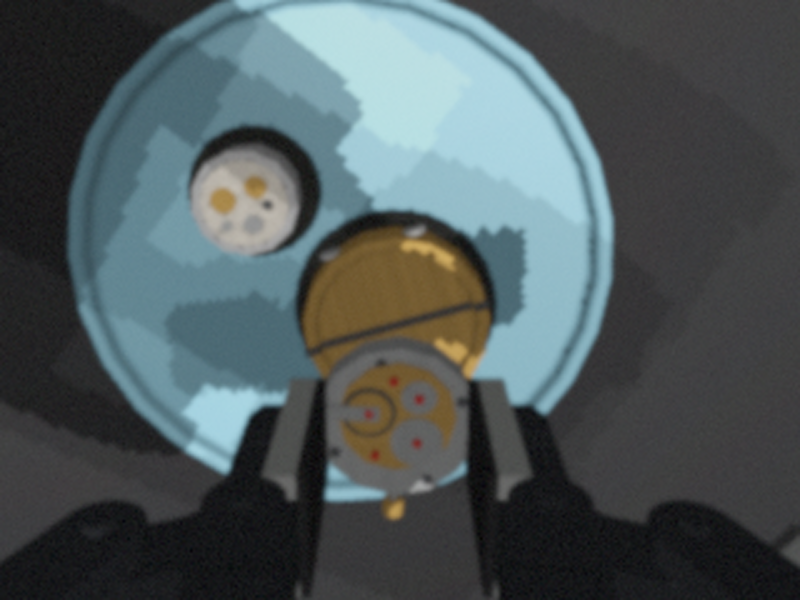

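Movement held at crop (397,415), holder top circle centred about (398,319), tin on its pad at (246,198).

Run:
```python
from m import *
c=dict(np.load('pics/w8.npz')); f=lambda u,v,h: (ray(c,160+u/2.5,100+v/2.5,h)*1000).round(1)
print('mv',f(397,414,.069),'hold',f(398,319,.0185),f(398,225,.0185),f(302,319,.0185),f(494,319,.0185),'tin',f(246,198,.0195))
```

```text
mv [530.8 213.1  69. ] hold [531.3 212.9  18.5] [516.1 232.3  18.5] [512.2 197.9  18.5] [550.4 228.   18.5] tin [483.  215.2  19.5]
```

send_rows([
  [0,0,0,0,0,7,1],
  [0,0,0,0,0,12,1],
  [0,0,0,0,0,10,1],
  [0,0,0,0,0,6,1],
  [0,0,0,0,0,3,1],
  [0,0,0,0,0,1.5,1],
  [0,0,0,0,0,0.5,1],
  [0,0,0,0,0,0,1],
  [0,0,0,0,0,0,1],
  [0,0,0,0,0,0,1],
])

```text
time_s: 24.8
eef_pos: [0.5315, 0.2105, 0.0251]
eef_rot: [0.0, 0.437, 0.899, 0.0]
wrist_force: [0.6, -0.6, -0.5]
opening: 0.319
grasp_force: 59.2
```

send_rows([
  [0,0,0,0,0,0.8,1],
  [0,0,0,0,0,0.7,1],
  [0,0,0,0,0,0.6,1],
  [0,0,0,0,0,0.5,1],
  [0,0,0,0,0,0.5,1],
  [0,0,0,0,0,0.5,1],
  [0,0,0,0,0,0,1],
  [0,0,0,0,0,0,1],
  [0,0,0,0,0,0,1],
  [0,0,0,0,0,0,1],
])

```text
time_s: 25.8
eef_pos: [0.5313, 0.2105, 0.0212]
eef_rot: [-0.0, 0.437, 0.899, -0.0]
wrist_force: [-0.8, -0.7, 0.4]
opening: 0.318
grasp_force: 59.3
```

send_rows([
  [0,0,0,0,0,0.3,1],
  [0,0,0,0,0,0.2,1],
  [0,0,0,0,0,0.2,1],
  [0,0,0,0,0,0.2,1],
  [0,0,0,0,0,0,1],
  [0,0,0,0,0,0,1],
  [0,0,0,0,0,0,1],
  [0,0,0,0,0,0,1],
  [0,0,0,0,0,0,1],
  [0,0,0,0,0,0,1],
])

```text
time_s: 26.8
eef_pos: [0.5313, 0.2105, 0.0211]
eef_rot: [0.0, 0.437, 0.899, -0.0]
wrist_force: [-3.7, -0.5, 7.9]
opening: 0.32
grasp_force: 60.5
```

Contact at the seated height. Release slightly, rise, check.

send_rows([
  [0,0,0,0,0,0,0.3],
  [0,0,0,0,0,0,0.15],
  [0,0,0,0,0,0,0.0],
  [0,0,0,0,0,0,0.0],
  [0,0,0,0,0,-4,0.0],
  [0,0,0,0,0,-12,0.0],
  [0,0,0,0,0,-25,0.0],
  [0,0,0,0,0,-30,0],
  [0,0,0,0,0,-30,0],
  [0,0,0,0,0,-30,0],
])

```text
time_s: 27.8
eef_pos: [0.5314, 0.2105, 0.1536]
eef_rot: [0.0, 0.437, 0.899, 0.0]
wrist_force: [0.2, 0.3, -0.2]
opening: 0.503
grasp_force: 0.0
```

send_rows([
  [0,0,0,0,0,-25,0],
  [0,0,-5,0,0,-5,0],
  [0,0,-7,0,0,0,0],
  [0,0,-7,0,0,0,0],
  [0,0,-7,0,0,0,0],
  [0,0,-7,0,0,0,0],
  [0,0,-7,0,0,0,0],
  [0,0,-7,0,0,0,0],
  [0,0,0,0,0,0,0],
  [0,0,0,0,0,0,0],
])

```text
time_s: 28.8
eef_pos: [0.5314, 0.2105, 0.182]
eef_rot: [0.0, 0.044, 0.999, 0.0]
wrist_force: [0.0, -1.1, 0.7]
opening: 0.502
grasp_force: 0.0
```

Run:
```python
from m import *
c=shot('wrist'); save(c,'w9.png',(200,90,440,270),3); to(472,-226,150)
np.savez('pics/w9.npz',**{k:c[k] for k in('color','W','E','mtx','z_map')})
t=shot('top');d=dict(np.load('pics/top0.npz'))
print(t['W'][238:256,414:428,2].max(),np.nanmax(d['W'][238:256,414:428,2]))
for h in(.088,):
  print(ray(t,421.1,246.1,h)*1000)
m=meas(t); print(ell(t,m['blue'],.088,(412,236,430,256)))
print(ctrl.get_obs()['q'].round(2))
```

```text
tcp [531.4 210.5 181.8] move tool [  20.9 -440.1   31.7] yaw y 84.97
0.09098850129545011 0.09182405564109586
[ 466.34400212 -209.70948362   88.        ]
[ 467.  -207.7   23.3  467.1 -207.9   20.5   22.3   16.5]
[ 0.17  0.22  1.66 -0.    1.26 -1.31]
```

View pics/w9.png

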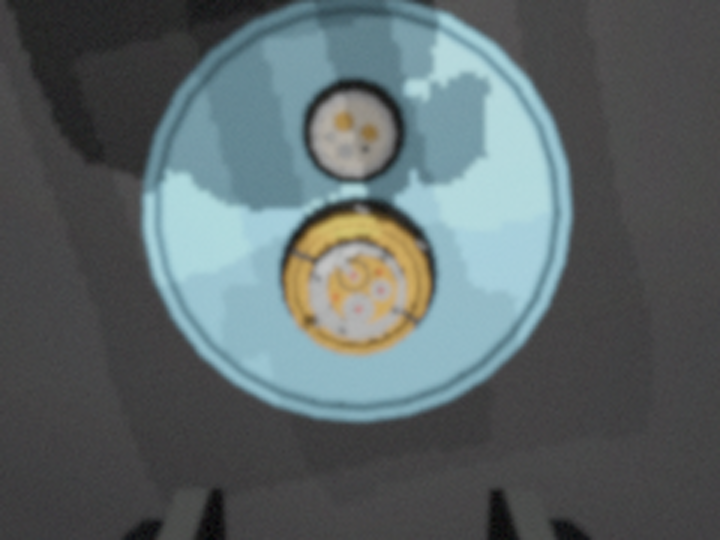

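Movement lies in the recess (357,290), holder (359,283), tin evenly on its pad (354,132). On to the dome.

send_rows([
  [0,0,0,2.6,-20,0,0],
  [0,0,0,2.6,-45,0,0],
  [0,0,0,2.6,-45,0,0],
  [0,0,0,2.6,-45,0,0],
  [0,0,0,2.6,-45,0,0],
  [0,0,0,2.6,-45,0,0],
  [0,0,0,2.6,-45,0,0],
  [0,0,0,2.6,-45,0,0],
  [0,0,0,2.6,-45,0,0],
  [0,0,0,2.6,-42,0,0],
])

```text
time_s: 29.9
eef_pos: [0.469, -0.2098, 0.1817]
eef_rot: [0.0, 0.044, 0.999, -0.0]
wrist_force: [0.4, -0.2, 0.3]
opening: 0.503
grasp_force: 0.0
```

send_rows([
  [0,0,0,0,0,0,0],
  [0,0,0,0,0,0,0],
  [0,0,0,0,0,0,0],
  [0,0,0,0,0,0,0],
  [0,0,0,0,0,0,0],
  [0,0,0,0,0,0,0],
  [0,0,0,0,0,0,0],
  [0,0,0,0,0,0,0],
  [0,0,0,0,0,0,0],
  [0,0,0,0,0,0,0],
])

```text
time_s: 30.9
eef_pos: [0.4695, -0.2078, 0.1813]
eef_rot: [-0.0, 0.042, 0.999, 0.0]
wrist_force: [0.4, -0.0, -0.3]
opening: 0.497
grasp_force: 0.0
```

Run:
```python
from m import *
c=shot('wrist'); save(c,'w10.png'); m=meas(c); 
np.savez('pics/w10.npz',**{k:c[k] for k in('color','W','E','mtx','z_map')})
e=ell(c,m['blue'],.088,(260,150,380,300)); print(e); to(e[3],e[4],73)
```

```text
[ 467.2 -208.9   24.5  467.3 -208.7   20.7   23.8   83.7]
tcp [ 469.6 -207.8  181.3] move tool [  2.2  -1.  108.3] yaw y 85.13
```

View pics/w10.png

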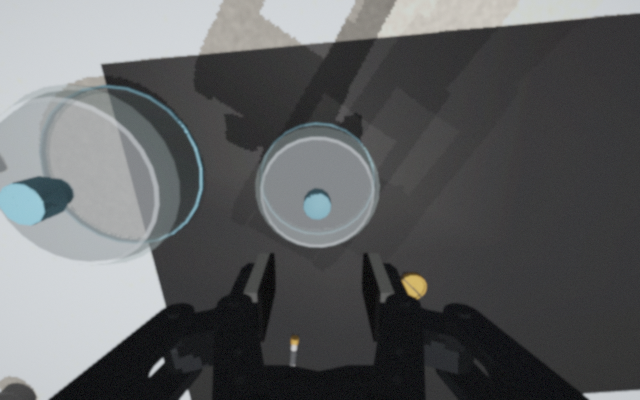

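Knob of the 114 mm dome at (317,206).

send_rows([
  [0,0,0,1,-1,20,0],
  [0,0,0,1,0,25,0],
  [0,0,0,0,0,25,0],
  [0,0,0,0,0,18,0],
  [0,0,0,0,0,11,0],
  [0,0,0,0,0,6,0],
  [0,0,0,0,0,3,0],
  [0,0,0,0,0,0,0],
  [0,0,0,0,0,0,0],
  [0,0,0,0,0,0,0],
])

```text
time_s: 31.95
eef_pos: [0.468, -0.209, 0.0741]
eef_rot: [0.001, 0.042, 0.999, -0.0]
wrist_force: [-0.1, 0.7, 0.1]
opening: 0.506
grasp_force: 0.0
```

send_rows([
  [0,0,0,0,0,0,0.3],
  [0,0,0,0,0,0,0.45],
  [0,0,0,0,0,0,1],
  [0,0,0,0,0,0,1],
  [0,0,0,0,0,0,1],
  [0,0,0,0,0,0,1],
  [0,0,0,0,0,0,1],
  [0,0,0,0,0,0,1],
  [0,0,0,0,0,0,1],
  [0,0,0,0,0,0,1],
])

```text
time_s: 32.95
eef_pos: [0.4677, -0.2089, 0.0738]
eef_rot: [0.0, 0.042, 0.999, -0.0]
wrist_force: [-1.7, 1.9, 6.1]
opening: 0.222
grasp_force: 58.8
```

Run:
```python
from m import *
to(512.3,212.3,150)
```

```text
tcp [ 467.7 -208.9   73.8] move tool [ -8.8 423.4 -76.4] yaw y 85.14
```

send_rows([
  [0,0,0,0,0,-5,1],
  [0,0,0,0,0,-15,1],
  [0,0,0,0,0,-20,1],
  [0,0,0,0,0,-20,1],
  [0,0,0,0,10,-13,1],
  [0,0,0,-1,20,-4,1],
  [0,0,0,-1,30,0,1],
  [0,0,0,-1,35,0,1],
  [0,0,0,-1,35,0,1],
  [0,0,0,-1,35,0,1],
])

```text
time_s: 33.95
eef_pos: [0.486, -0.0426, 0.1501]
eef_rot: [-0.0, 0.043, 0.999, 0.0]
wrist_force: [-0.2, -0.3, -0.4]
opening: 0.22
grasp_force: 58.8
```

send_rows([
  [0,0,0,-1,35,0,1],
  [0,0,0,-1,35,0,1],
  [0,0,0,-1,35,0,1],
  [0,0,0,-1,35,0,1],
  [0,0,0,0,35,0,1],
  [0,0,0,0,33,0,1],
  [0,0,0,0,25,0,1],
  [0,0,0,0,15,0,1],
  [0,0,0,0,7,0,1],
  [0,0,0,0,3,0,1],
])

```text
time_s: 34.95
eef_pos: [0.512, 0.2123, 0.1501]
eef_rot: [-0.0, 0.042, 0.999, -0.0]
wrist_force: [0.1, -0.9, -1.0]
opening: 0.228
grasp_force: 58.8
```

send_rows([
  [0,0,0,0,0,0,1],
  [0,0,0,0,0,0,1],
  [0,0,0,0,0,0,1],
  [0,0,0,0,0,0,1],
  [0,0,0,0,0,0,1],
  [0,0,0,0,0,0,1],
  [0,0,0,0,0,0,1],
  [0,0,0,0,0,0,1],
  [0,0,0,0,0,0,1],
  [0,0,0,0,0,0,1],
])

```text
time_s: 35.95
eef_pos: [0.5123, 0.2121, 0.1503]
eef_rot: [-0.0, 0.042, 0.999, -0.0]
wrist_force: [0.0, 0.6, -1.1]
opening: 0.226
grasp_force: 58.8
```

Run:
```python
from m import *
to(512.3,212.3,79); c=shot('wrist'); save(c,'w11.png'); o=ctrl.get_obs(); print(o['torque'])
np.savez('pics/w11.npz',**{k:c[k] for k in('color','W','E','mtx','z_map')})
```

```text
tcp [512.3 212.1 150.3] move tool [ 0.   0.2 71.3] yaw y 85.13
[-0.05116148  0.01421287 -0.00302748]
```

View pics/w11.png

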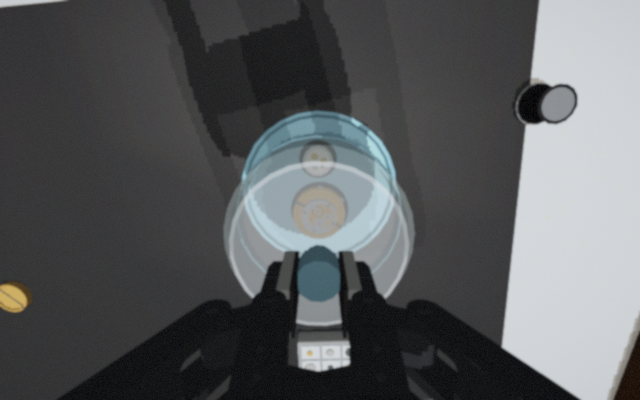

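Dome held over the tray: knob (320,273), tray behind it around (320,182).

Run:
```python
from m import *
c=dict(np.load('pics/w11.npz'))
print(ray(c,319.5,274,.1645)*1000, ray(c,319,314,.0065)*0, c['E'][:3,2], 'tilt up ok')
# foot ring extents
print(ray(c,243,180,.0765)*1000)
```

```text
[509.44499317 213.1182061  164.5       ] [0. 0. 0.] [ 0.3021856  -0.02710961 -0.95286354] tilt up ok
[482.15528371 162.46265243  76.5       ]
```

send_rows([
  [0,0,0,-1,0,5,1],
  [0,0,0,0,0,12,1],
  [0,0,0,0,0,14,1],
  [0,0,0,0,0,14,1],
  [0,0,0,0,0,10,1],
  [0,0,0,0,0,6,1],
  [0,0,0,0,0,4,1],
  [0,0,0,0,0,2,1],
  [0,0,0,0,0,0,1],
  [0,0,0,0,0,0,1],
])

```text
time_s: 37.0
eef_pos: [0.5138, 0.2121, 0.0838]
eef_rot: [0.0, 0.042, 0.999, 0.0]
wrist_force: [0.4, -0.2, -0.9]
opening: 0.227
grasp_force: 58.8
```

send_rows([
  [0,0,0,0,0,0.8,1],
  [0,0,0,0,0,0.8,1],
  [0,0,0,0,0,0.8,1],
  [0,0,0,0,0,0.6,1],
  [0,0,0,0,0,0.5,1],
  [0,0,0,0,0,0.4,1],
  [0,0,0,0,0,0,1],
  [0,0,0,0,0,0,1],
  [0,0,0,0,0,0,1],
  [0,0,0,0,0,0,1],
])

```text
time_s: 38.0
eef_pos: [0.5134, 0.212, 0.0794]
eef_rot: [0.0, 0.042, 0.999, -0.0]
wrist_force: [-0.4, 0.5, -0.8]
opening: 0.222
grasp_force: 58.8
```

send_rows([
  [0,0,0,0,0,0.3,1],
  [0,0,0,0,0,0.3,1],
  [0,0,0,0,0,0.3,1],
  [0,0,0,0,0,0.3,1],
  [0,0,0,0,0,0,1],
  [0,0,0,0,0,0,1],
  [0,0,0,0,0,0,1],
  [0,0,0,0,0,0,1],
  [0,0,0,0,0,0,1],
  [0,0,0,0,0,0,1],
])

```text
time_s: 39.0
eef_pos: [0.5135, 0.2121, 0.0789]
eef_rot: [0.0, 0.042, 0.999, 0.0]
wrist_force: [-3.4, 0.6, 5.9]
opening: 0.225
grasp_force: 59.6
```

send_rows([
  [0,0,0,0,0,0,0.45],
  [0,0,0,0,0,0,0.3],
  [0,0,0,0,0,0,0.1],
  [0,0,0,0,0,0,0.0],
  [0,0,0,0,0,0,0.0],
  [0,0,0,0,0,-4,0.0],
  [0,0,0,0,0,-12,0.0],
  [0,0,0,0,0,-25,0],
  [0,0,0,0,0,-30,0],
  [0,0,0,0,0,-30,0],
])

```text
time_s: 40.0
eef_pos: [0.5133, 0.212, 0.1811]
eef_rot: [0.0, 0.042, 0.999, 0.0]
wrist_force: [-0.2, -0.5, 1.2]
opening: 0.498
grasp_force: 0.0
```

send_rows([
  [0,0,0,0,-20,-10,0],
  [0,0,0,0,-40,0,0],
  [0,0,0,0,-40,0,0],
  [0,0,0,0,-40,0,0],
  [0,0,0,0,-40,0,0],
  [0,0,0,0,-20,0,0],
  [0,0,0,0,0,0,0],
  [0,0,0,0,0,0,0],
  [0,0,0,0,0,0,0],
  [0,0,0,0,0,0,0],
])

```text
time_s: 41.0
eef_pos: [0.4964, 0.0138, 0.1894]
eef_rot: [0.0, 0.042, 0.999, 0.0]
wrist_force: [0.0, -0.3, 0.8]
opening: 0.497
grasp_force: 0.0
```

Run:
```python
from m import *
t=shot('top'); s=shot('scene')
a=cv2.resize(t['color'][195:275,213:293][...,::-1],(400,400),interpolation=cv2.INTER_CUBIC)
b=cv2.resize(s['color'][140:240,360:460][...,::-1],(400,400),interpolation=cv2.INTER_CUBIC)
cv2.imwrite('pics/fin.png',np.hstack([a,b]))
```

```text
(no output)
```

View pics/fin.png

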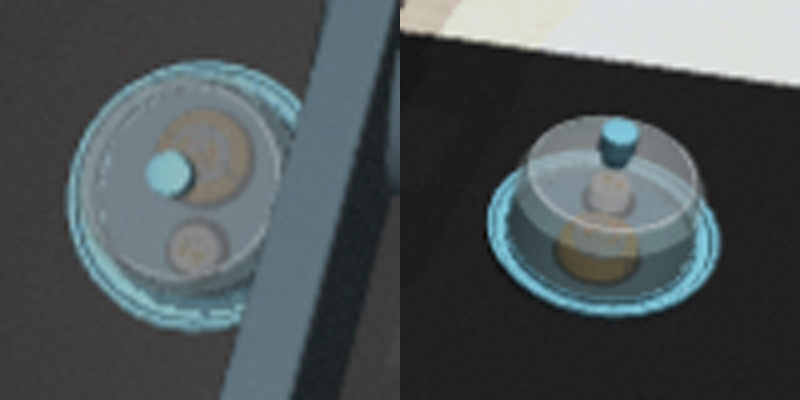

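The dome stands level inside the lip all round, with holder, movement and tin beneath it.

```bash
python3 -c "
from bench import ctrl
print(ctrl.hand_in())"
```

```text
the job is handed in; nothing more can be done
None
```

The job is done and handed in at about 41 s: the holder, tin and movement went into the tray in the order asked, and the dome stands flat over them inside the lip.

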